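# Catch and close the falling trainer cover

## Robot

A 6-joint arm with a two-finger parallel gripper is mounted at the origin on the work surface. World frame = base frame: x ahead of the robot, y to its left, z up, the work surface at z = 0. Lengths are in m, angles in rad, forces in N, time in s.
With the tool pointing down it reaches from about 0.35 to 0.975 m from the base axis. Payload 4.9 kg.
Tool frame: the origin (TCP) lies between the finger pads; the fingertips stand 14 mm ahead of it and the grasp point (between the pads) lies 5 mm behind it (manip.tcp_to_tips is the distance from the TCP to the fingertips, in m); z points along the fingers, y is the line along which they close (so a half turn about z gives the same grasp; the last joint's range is limited). The gripper opens to 85 mm and grips with 20 to 120 N. Pads are 22 mm wide; open, the fingers measure 114 mm over their backs; the gripper's body (76 mm by 85 mm) begins 54 mm behind the grasp point. The pads swing forward as they close: fully open they stand 13 mm farther back than shut.
Start: joints at [-1.462, 0.053, 1.613, -0, 1.476, -0.119], TCP at [0.141, -0.609, 0.245] pointing down, gripper open.
Joint ranges: [-3.01, 3.01], [-1.01, 2.22], [0.06, 2.58], [-1.02, 4.17], [0.09, 2.62], [-3.14, 3.14]. Speed limits (rad/s): [2.57, 2.57, 3.14, 3.14, 3.14, 3.14].

## Interface

Orientations are given as a unit quaternion [w, x, y, z].
In Python, from plant import manip gives the robot as it stands.
- The arm moves only by the tool servo_tool, never from a script. Its argument "moves" is a list that holds one entry, the list of rows, each a list of 7 numbers: the shift along the tool's x, y, z in mm, then the turn, a rotation vector about the tool's x, y, z in degrees, then the finger opening in mm, from 0 to 85.4. In form: [[[x, y, z, ax, ay, az, fingers], ...]]. A call has 1 to 12 rows; each row shifts and turns the commanded pose from where the row before left it, along the tool's axes as they then stand; what a row does not reach is not made up. A row lasts 1/8 s, in which the tool goes at most 62.5 mm and 10.7 degrees, less where a joint would pass 70% of its speed; a pose out of reach is approached as far as the arm can. A call with a gripper value outside its range is refused whole. The fingers move at their own pace and stop on an object; the grip force is fixed at half the most. Time passes only in rows, so rows that do not move let the fingers close. It gives the time, the measured TCP pose, the force, the opening and the grip force at its end, in the units of the state.
- manip.state(): the state, without advancing time (a new reading comes with each control period).
- manip.grab_frame(name): name is "side" or "top" or "wrist"; returns a dict with "image" (480x640x3 uint8, blue, green, red), "mtx" (3x3 intrinsics, pixels), "dist_coeffs" ([k1, k2, p1, p2, k3] as OpenCV has them; the pictures are not rectified), "eye" and "rotation" of the camera in the world. Camera axes: x right, y down, z forward; pixel columns grow to the right and rows downward; lengths in m; the calibration is good to about 2 mm. A picture is of the moment at which its call begins. There is no depth.
- manip.job_done(): hands the job in; it is judged then, once.
The state is a dict: "time": time; "joint_pos": joint angles; "joint_vel": joint speeds; "joint_efforts": joint torques, N m; "tool_pos": TCP position; "tool_rot": TCP orientation; "contact_force": force on the tool from outside, world axes, zero at the start; "ft_torque": the same for the moment, N m; "gripper_width": opening from 0.0 (shut) to 1.0 (fully open); "grasp_force": force on a finger pad.
Only numpy, scipy, OpenCV 4.12 (cv2) and the standard library are available. Lean on these libraries where they do the work, as an engineer would, in place of code of your own. Each camera call takes 0.05 s, during which the arm holds its last target. There are 200 camera calls.

## Task

The blue cover of the circuit trainer stands open, leaning back. Nudge it forward from behind with a finger so that it tips over, catch it on the back of a finger while it falls, and lower it gently until it is fully shut: it must not drop or bang down, and must not be pinched or pressed hard. Leave the meter, the jar and the screwdriver where they are, and finish with the hand clear.

Things in the scene. Friction and masses are not known exactly. Their poses are not given: they have to be found in the camera images.
- trainer: White box fixed to the bench, 150 (x) x 230 (y) x 80 mm high, a circuit board 44 mm up inside it and parts on it up to 54 mm. Origin: centre of its underside, on the bench. Its front is its -x face, which looks to the robot's right (world -y, give or take 26 degrees); the cover is hinged along the top of its +x wall and falls towards the front.
- lid (a joint): Angle of the cover, rad: 0 = shut flat on the rim, grows as it opens; at the start it leans back on its stop at 1.75. It balances near 1.53; below that it falls forward by itself, slowed by a worn damper: about 0.1 rad/s at 1.4, 0.55 to 0.75 rad/s when nearly flat (about 4 s from 1.4 to shut). A finger under its free edge carries about 1.2 N.
- lid_lip (a point): Middle of the cover's free edge, underside. Cover: flat plate, 185 mm from hinge to free edge, 240 wide, 8 thick, blue with an orange strip at the free edge, underside grey. Axes turn with it: x to the hinge, y along the edge, z out of the blue face. Shut, the edge overhangs the box front by 35 mm, 80 mm above the bench; open at 1.75 it is 262 mm up.
- lid_hinge (a point): Middle of the hinge line of the cover: 75 mm along +x of the trainer and 80 mm above the bench. The hinge line runs along the trainer's y.
- meter: Loose orange hand multimeter, 150 x 85 x 34 mm (40 mm at the dial), lying beyond the trainer, past its -y side. Origin: centre of its underside. Bystander.
- pin_jar: Loose small clear jar with a red cap, 48 mm across, 65 mm high, standing behind the trainer, past its hinged +x side. Origin: centre of its underside. Bystander.
- screwdriver: Loose screwdriver with a yellow handle, 160 mm long, lying along its own x behind the trainer, past its hinged +x side. Bystander.

How it is judged:
On the way, in this order (a step that is already met when the one before it is completed fails the run):
1. the cover is tipped forward past its balance (value of joint lid below 1.47 rad), for 0.05 s.
2. the falling cover is caught on a finger: held up by its underside, well before it is shut (value of joint lid between 0.08 and 1.4 rad and contact force between the fingers and lid_c0 above 0.3 N and contact force between the fingers and lid_c1 below 0.3 N and velocity of joint lid above -0.45 rad/s), for 0.3 s.
At the end, for the whole second after the job is handed in: The cover is shut (joint below 0.025 rad) and at rest, and the meter, jar and screwdriver are within 30 mm of where they began (value of joint lid below 0.025 rad and velocity of joint lid between -0.05 and 0.05 rad/s and distance of each of meter, pin_jar, screwdriver from where it was at the start of the episode below 0.03 m); the robot touches nothing.
It fails at once if the cover drops: it falls faster than 0.45 rad/s within its last 0.35 rad (the last 0.03 rad, 5 mm at the lip, do not count) (value of joint lid between 0.03 and 0.35 rad and velocity of joint lid below -0.45 rad/s).
It fails at once if the cover is pinched: fingers press on its blue and its grey face at once (contact force between the fingers and lid_c0 above 0.8 N and contact force between the fingers and lid_c1 above 0.8 N).
It fails at once if the fingers press on the trainer or its cover with more than 20 N (contact force between the fingers and trainer above 20 N).
It fails at once if a bystander is moved by more than 30 mm or lifted (distance of any of meter, pin_jar, screwdriver from where it was at the start of the episode above 0.03 m or height (world z) of any of meter, pin_jar, screwdriver above 0.03 m).
It also fails if it takes over 58 s, if anything falls off the work surface, if the arm or the gripper's body presses on something with over 40 N, if the wrist force passes 120 N, or if a joint passes its speed limit or range.

## Working session

There is one attempt and no reset: what is moved stays moved. The work goes in short steps, Python scripts to look and compute and a tool call to move; the robot and the scene stay as the last step left them, time stands still between calls to the robot, and variables do not carry over. Pictures are saved under pics/ and viewed, at most 10 in all, crops included, and the job is handed in when it is done.

Besides the shell and the picture viewer there is one more tool, called after ">>>" as name(argument=value, ...) on one line, values as JSON. servo_tool: Moves the arm, as the interface text tells. Its arguments: {"type":"object","properties":{"moves":{"type":"array"}},"required":["moves"]}

```bash
mkdir -p pics; ls
python3 - <<'E'
from plant import manip
import cv2
print(manip.state())
for n in ("side","top"):
    f=manip.grab_frame(n); cv2.imwrite(f"pics/{n}0.png",f["image"]); print(n,f["mtx"],f["dist_coeffs"],f["eye"],f["rotation"])
E
```

```text
pics
{'time': 0.0, 'joint_pos': array([-1.46199464e+00,  5.33536329e-02,  1.61432966e+00, -1.48897155e-05,
        1.47599385e+00, -1.18986019e-01]), 'joint_vel': array([-0.00086724, -0.00101905, -0.0012906 ,  0.00116162,  0.00123714,
        0.00149079]), 'joint_efforts': array([-5.30965135e-04, -3.93682408e+01, -3.70183682e+01, -3.72014401e-04,
        7.00846067e-03, -2.20288956e-05]), 'tool_pos': array([ 0.14107788, -0.60824518,  0.24404369]), 'tool_rot': array([-1.04227167e-03,  9.93520482e-01,  1.13648425e-01, -2.10332064e-06]), 'contact_force': array([0.84934343, 0.25377904, 0.35470273]), 'ft_torque': array([ 0.03749215,  0.01734523, -0.01491849]), 'grasp_force': 0.0, 'gripper_width': 0.996503909711379}
side [[574.60698896   0.         323.96321113]
 [  0.         574.60698896 246.33644689]
 [  0.           0.           1.        ]] [-0.16385533  0.          0.          0.          0.        ] [ 1.08634446 -0.19382559  0.7484118 ] [-0.3086126   0.82570726  0.44091546 -0.16899512]
top [[515.2672223    0.         318.71779111]
 [  0.         515.2672223  237.05703159]
 [  0.           0.           1.        ]] [-0.12890656  0.          0.          0.          0.        ] [0.57242565 0.1227684  0.91739778] [ 0.01448991 -0.6978255   0.71508178 -0.03857023]
```

View pics/side0.png

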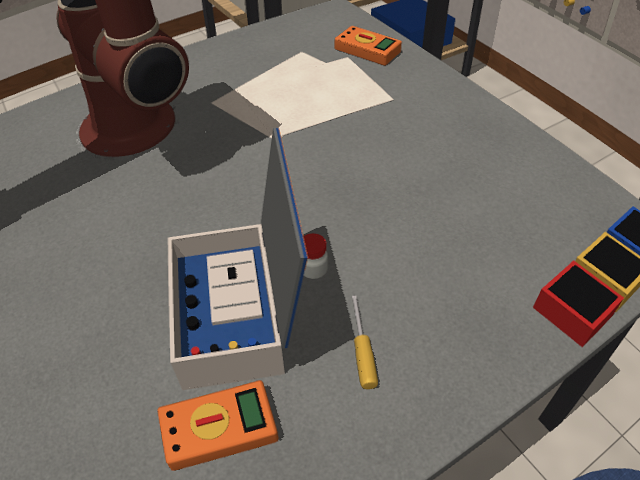

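View pics/top0.png

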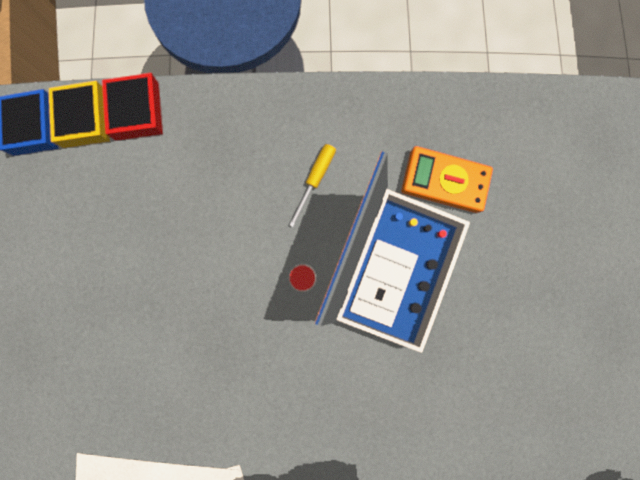

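The side picture shows the open cover, with box rim corners at (168,238), (262,226), (282,346) and (172,362). In the top picture the rim corners are at (388,190), (469,223), (422,351) and (338,320), the lip runs from (383,154) to (318,323), the jar cap is at (303,278), and the screwdriver runs from (330,148) to (292,225).

```bash
cat > h.py <<'E'
import numpy as np, cv2
from scipy.spatial.transform import Rotation as R
from scipy.optimize import least_squares
C={"side":(574.60698896,323.96321113,246.33644689,-0.16385533,[1.08634446,-0.19382559,0.7484118],[-0.3086126,0.82570726,0.44091546,-0.16899512]),
"top":(515.2672223,318.71779111,237.05703159,-0.12890656,[0.57242565,0.1227684,0.91739778],[0.01448991,-0.6978255,0.71508178,-0.03857023])}
def mk(n):
    f,cx,cy,k,e,q=C[n]; return np.array([[f,0,cx],[0,f,cy],[0,0,1]]),np.array([k,0,0,0,0.]),np.array(e),R.from_quat(q,scalar_first=True)
def toz(n,uv,z):
    K,d,e,r=mk(n); p=cv2.undistortPoints(np.array([[uv]],float),K,d)[0,0]
    v=r.apply([p[0],p[1],1]); return e+v*(z-e[2])/v[2]
def proj(n,P):
    K,d,e,r=mk(n); Rm=r.inv().as_matrix(); 
    return cv2.projectPoints(np.atleast_2d(P).astype(float),cv2.Rodrigues(Rm)[0],-Rm@e,K,d)[0][:,0]
E
python3 - <<'E'
from h import *
loc=np.array([[75,-115,80],[-75,-115,80],[-75,115,80],[75,115,80]])/1000
lip=np.array([[75-185*np.cos(1.75),s*120,80+185*np.sin(1.75)] for s in(-1,1)])/1000
L=np.vstack([loc,lip])
top=np.array([[388,190],[469,223],[422,351],[338,320],[383,154],[318,323]])
W=lambda p,l:R.from_euler('z',p[2]).apply(l)+[p[0],p[1],0]
side=np.array([[172,362],[168,238]])
sl=loc[[1,2]]
f=lambda p:np.r_[(proj("top",W(p,L))-top).ravel(),(proj("side",W(p,sl))-side).ravel()]
s=least_squares(f,[0.6,0,np.pi/2]);print(s.x,np.degrees(s.x[2]),s.fun.round(1))
p=s.x
def tl(w): return R.from_euler('z',-p[2]).apply(np.array(w)-[p[0],p[1],0])
for n,uv,z in(("top",(303,278),.065),("top",(330,148),.015),("top",(292,225),.005)):
    w=toz(n,uv,z);print(w.round(3),tl(w).round(3))
print("hinge",W(p,[[.075,0,.08],[-.11,0,.08],[.075-.185*np.cos(1.75),0,.262]]))
E
```

```text
[ 0.57773497 -0.04401044  1.17465495] 67.30277102010868 [-2.5 -1.3 -0.4 -1.3 -1.   1.2 -2.4 -0.4  2.8 -1.5  1.3  3.  -0.8  0.9
  0.1 -0.4]
[0.569 0.121 0.065] [0.148 0.071 0.065]
[0.799 0.067 0.015] [ 0.188 -0.162  0.015]
[0.663 0.138 0.005] [ 0.201 -0.009  0.005]
hinge [[ 0.60667458  0.02518132  0.08      ]
 [ 0.53529022 -0.14549168  0.08      ]
 [ 0.61939856  0.05560311  0.262     ]]
```

```bash
cat >> h.py <<'E'
T=np.array([0.5777,-0.0440,0]); YAW=1.17465
def pose(x,y,z,a):           # trainer-local TCP (mm), pitch a deg below horizontal, back of finger up
    a=np.radians(a); Z=np.array([np.cos(a),0,-np.sin(a)]); X=np.array([0,1.,0]); Y=np.cross(Z,X)
    r=R.from_euler('z',YAW); return r.apply(np.array([x,y,z])/1000)+T, r*R.from_matrix(np.c_[X,Y,Z])
def cur(s=None):
    from plant import manip
    s=s or manip.state(); return np.array(s["tool_pos"]),R.from_quat(s["tool_rot"],scalar_first=True)
def loc(p,r):
    q=R.from_euler('z',-YAW); l=q.apply(p-T)*1000; M=(q*r).as_matrix()
    return l.round(1), round(np.degrees(np.arctan2(-M[2,2],M[0,2])),1), M[1,0].round(3)
def rows(start,way):         # way: list of (pose,n); rounded rows with error feedback
    p,r=start; out=[]; p0,r0=p,r
    for (pt,rt),n in way:
        rv=(r0.inv()*rt).as_rotvec()
        for i in range(1,n+1):
            pi=p0+(pt-p0)*i/n; ri=r0*R.from_rotvec(rv*i/n)
            d=np.round(r.inv().apply(pi-p)*1000); w=np.round((r.inv()*ri).as_rotvec(degrees=True))
            out.append([int(k) for k in d]+[int(k) for k in w]+[0])
            p=p+r.apply(d/1000); r=r*R.from_rotvec(w,degrees=True)
        p0,r0=p,r
    for i in range(0,len(out),12): print(str(out[i:i+12]).replace(' ',''))
    print("end",loc(p,r)); return p,r
E
python3 - <<'E'
from h import *
c=cur(); print(loc(*c))
rows(c,[(pose(-230,0,330,90),16),(pose(-230,0,230,45),6)])
E
```

```text
(array([-689.1,  185.1,  244.2]), np.float64(89.9), np.float64(-0.812))
[[26,-17,-5,0,0,-9,0],[28,-12,-6,0,0,-9,0],[30,-7,-5,0,0,-9,0],[31,-3,-5,0,0,-9,0],[31,2,-6,0,0,-9,0],[30,7,-5,0,0,-9,0],[29,11,-5,0,0,-9,0],[27,16,-6,0,0,-9,0],[24,20,-5,0,0,-9,0],[20,23,-5,0,0,-9,0],[17,26,-6,0,0,-9,0],[12,28,-5,0,0,-9,0]]
[[7,30,-5,0,0,-9,0],[3,31,-6,0,0,-9,0],[-2,31,-5,0,0,-9,0],[-7,30,-5,0,0,-9,0],[0,0,17,-7,0,0,0],[0,-2,16,-8,0,0,0],[0,-4,16,-7,0,0,0],[0,-6,16,-8,0,0,0],[0,-9,14,-7,0,0,0],[0,-10,13,-8,0,0,0]]
end (array([-2.305e+02, -2.000e-01,  2.300e+02]), np.float64(44.9), np.float64(1.0))
```

>>> servo_tool(moves=[[[26,-17,-5,0,0,-9,0],[28,-12,-6,0,0,-9,0],[30,-7,-5,0,0,-9,0],[31,-3,-5,0,0,-9,0],[31,2,-6,0,0,-9,0],[30,7,-5,0,0,-9,0],[29,11,-5,0,0,-9,0],[27,16,-6,0,0,-9,0],[24,20,-5,0,0,-9,0],[20,23,-5,0,0,-9,0],[17,26,-6,0,0,-9,0],[12,28,-5,0,0,-9,0]]])

```text
time: 1.6
tool_pos: [0.402, -0.3436, 0.309]
tool_rot: [-0.0, 0.49, 0.872, 0.0]
contact_force: [-0.3, -0.0, 1.1]
gripper_width: -0.001
grasp_force: 0.0
```

>>> servo_tool(moves=[[[7,30,-5,0,0,-9,0],[3,31,-6,0,0,-9,0],[-2,31,-5,0,0,-9,0],[-7,30,-5,0,0,-9,0],[0,0,17,-7,0,0,0],[0,-2,16,-8,0,0,0],[0,-4,16,-7,0,0,0],[0,-6,16,-8,0,0,0],[0,-9,14,-7,0,0,0],[0,-10,13,-8,0,0,0]]])

```text
time: 2.85
tool_pos: [0.4889, -0.2574, 0.2302]
tool_rot: [0.077, 0.184, 0.905, 0.377]
contact_force: [1.2, -1.1, -0.3]
gripper_width: -0.0
grasp_force: 0.0
```

Run:
```python
from h import *
from plant import manip
s=manip.state(); print(s["time"],s["joint_pos"].round(2),s["contact_force"].round(2),s["gripper_width"])
c=cur(s); print(loc(*c))
# final release pose: lip at (-110,80) on the back, 25 mm behind the tip, pitch 42
a=np.radians(42); d=np.array([np.cos(a),-np.sin(a)]); n=np.array([np.sin(a),np.cos(a)])
t=np.array([-110,80])-14.5*n+(25-14)*d; print(t)
rows(c,[(pose(t[0]-20,0,t[1]-12,42),7)])
```

```text
2.85 [-0.93  0.06  1.76  0.67  1.74 -2.13] [ 1.23 -1.09 -0.32] -0.00020126382208230013
(array([-231.2,   -0.4,  230.2]), np.float64(44.8), np.float64(1.0))
[-111.52780071   61.86396336]
[[0,-8,28,0,0,0,0],[0,-9,28,-1,0,0,0],[0,-8,29,0,0,0,0],[1,-9,28,-1,0,0,0],[0,-9,28,0,0,0,0],[0,-10,28,0,0,0,0],[0,-9,28,-1,0,0,0]]
end (array([-131.3,   -0. ,   49.4]), np.float64(41.8), np.float64(1.0))
```

>>> servo_tool(moves=[[[0,-8,28,0,0,0,0],[0,-9,28,-1,0,0,0],[0,-8,29,0,0,0,0],[1,-9,28,-1,0,0,0],[0,-9,28,0,0,0,0],[0,-10,28,0,0,0,0],[0,-9,28,-1,0,0,0],[0,0,0,0,0,0,0]]])

```text
time: 3.85
tool_pos: [0.525, -0.1635, 0.0469]
tool_rot: [0.078, 0.182, 0.895, 0.4]
contact_force: [-0.7, -0.8, 0.7]
gripper_width: -0.001
grasp_force: 0.0
```

Run:
```python
from h import *
from plant import manip
s=manip.state(); print(s["time"],s["joint_pos"].round(2),s["contact_force"].round(2))
c=cur(s); print(loc(*c))
cv2.imwrite("pics/side1.png",manip.grab_frame("side")["image"])
rows(c,[(pose(-150,0,150,60),4),(pose(-60,0,330,88),6),(pose(165,0,330,88),6)])
```

```text
3.85 [-0.79  0.27  1.9   0.77  1.43 -2.26] [-0.72 -0.8   0.69]
(array([-130.6,    2.5,   46.9]), np.float64(41.9), np.float64(1.0))
[[0,16,-21,5,0,0,0],[-1,14,-22,4,0,0,0],[0,13,-23,5,0,0,0],[-1,10,-24,4,0,0,0],[0,28,-18,5,0,0,0],[0,26,-21,4,0,0,0],[1,25,-23,5,0,0,0],[0,23,-25,5,0,0,0],[0,20,-26,4,0,0,0],[0,19,-28,5,0,0,0],[0,37,1,0,0,0,0],[0,38,2,0,0,0,0]]
[[1,37,1,0,0,0,0],[0,38,1,0,0,0,0],[0,37,2,0,0,0,0],[0,38,1,0,0,0,0]]
end (array([ 1.652e+02, -1.000e-01,  3.302e+02]), np.float64(87.9), np.float64(1.0))
```

View pics/side1.png

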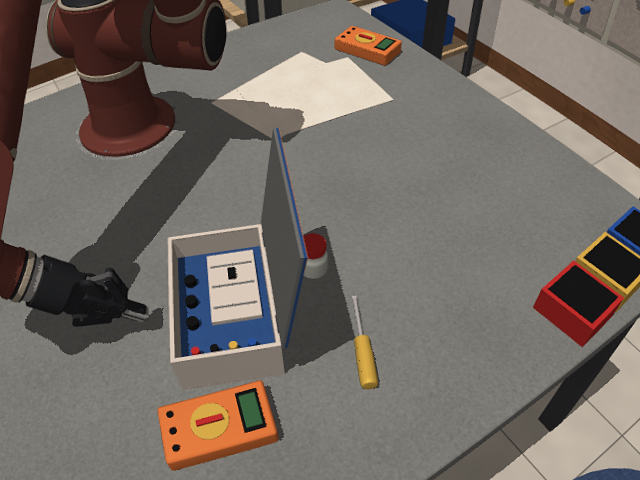

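The side picture shows the fingertips at about (152,312), just in front of the box front wall at (168,300). The release pose is reachable and clear, so I'll go over and behind the cover.

>>> servo_tool(moves=[[[0,16,-21,5,0,0,0],[-1,14,-22,4,0,0,0],[0,13,-23,5,0,0,0],[-1,10,-24,4,0,0,0],[0,28,-18,5,0,0,0],[0,26,-21,4,0,0,0],[1,25,-23,5,0,0,0],[0,23,-25,5,0,0,0],[0,20,-26,4,0,0,0],[0,19,-28,5,0,0,0],[0,37,1,0,0,0,0],[0,38,2,0,0,0,0]]])

```text
time: 5.4
tool_pos: [0.5853, -0.0308, 0.3353]
tool_rot: [0.006, 0.2, 0.98, 0.017]
contact_force: [0.2, -1.3, 1.1]
gripper_width: -0.002
grasp_force: 0.0
```

>>> servo_tool(moves=[[[1,37,1,0,0,0,0],[0,38,1,0,0,0,0],[0,37,2,0,0,0,0],[0,38,1,0,0,0,0],[0,0,0,0,0,0,0]]])

```text
time: 6.02
tool_pos: [0.6427, 0.1087, 0.3339]
tool_rot: [0.004, 0.198, 0.98, 0.017]
contact_force: [0.7, -0.6, -0.1]
gripper_width: 0.0
grasp_force: 0.0
```

Run:
```python
from h import *
from plant import manip
p=np.array([0.525,-0.1635,0.0469]);r=R.from_quat([0.078,0.182,0.895,0.4],scalar_first=True)
print("tip px",proj("side",p+r.apply([0,0.0145,.014])),proj("side",p+r.apply([0,0,.014])))
s=manip.state(); print(s["time"],s["joint_pos"].round(2),s["contact_force"].round(2))
c=cur(s); print(loc(*c))
rows(c,[(pose(155,0,243,88),3),(pose(133,0,243,88),2)])
```

```text
tip px [[150.39766533 309.64029474]] [[145.81062502 314.62056286]]
6.025 [ 0.04  0.07  1.45  0.03  1.61 -1.13] [ 0.69 -0.58 -0.08]
(array([166. ,  -1. , 333.9]), np.float64(87.9), np.float64(1.0))
[[0,-5,30,0,0,0,0],[1,-5,30,0,0,0,0],[0,-4,30,0,0,0,0],[0,-11,0,0,0,0,0],[0,-11,0,0,0,0,0]]
end (array([ 1.333e+02, -1.000e-01,  2.427e+02]), np.float64(87.9), np.float64(1.0))
```

>>> servo_tool(moves=[[[0,-5,30,0,0,0,0],[1,-5,30,0,0,0,0],[0,-4,30,0,0,0,0],[0,-11,0,0,0,0,0],[0,-11,0,0,0,0,0],[0,0,0,0,0,0,0]]])

```text
time: 6.78
tool_pos: [0.6292, 0.0762, 0.2437]
tool_rot: [0.005, 0.2, 0.98, 0.017]
contact_force: [-0.1, 0.8, 1.0]
gripper_width: 0.001
grasp_force: 0.0
```

Run:
```python
from h import *
from plant import manip
s=manip.state(); print(s["time"],s["contact_force"].round(2))
c=cur(s); print(loc(*c))
cv2.imwrite("pics/side2.png",manip.grab_frame("side")["image"])
rows(c,[(pose(80,0,243,88),6)])
```

```text
6.775 [-0.13  0.81  1.  ]
(array([130.7,  -1.2, 243.7]), np.float64(87.9), np.float64(1.0))
[[0,-8,0,0,0,0,0],[0,-9,0,0,0,0,0],[0,-8,-1,0,0,0,0],[1,-9,0,0,0,0,0],[0,-8,0,0,0,0,0],[0,-9,0,0,0,0,0]]
end (array([7.970e+01, 1.000e-01, 2.429e+02]), np.float64(87.9), np.float64(1.0))
```

View pics/side2.png

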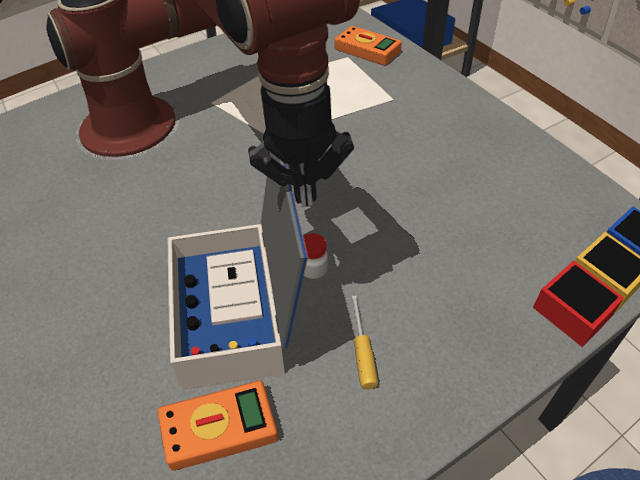

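The fingers stand behind the cover at about (305,195). The spread knuckles at (262,165) are just above the lip, so I'll raise the hand 10 mm and then push.

>>> servo_tool(moves=[[[0,0,-10,0,0,0,0],[0,-8,0,0,0,0,0],[0,-8,0,0,0,0,0],[0,-8,0,0,0,0,0],[0,-8,0,0,0,0,0],[0,0,0,0,0,0,0]]])

```text
time: 7.58
tool_pos: [0.6154, 0.0468, 0.2494]
tool_rot: [0.003, 0.199, 0.98, 0.017]
contact_force: [0.2, -0.5, 0.7]
gripper_width: 0.0
grasp_force: 0.0
```

```bash
cat > look.py <<'E'
import sys
from h import *
from plant import manip
s=manip.state(); print(s["time"],s["contact_force"].round(2)); c=cur(s); print(loc(*c))
cv2.imwrite(f"pics/{sys.argv[1]}.png",manip.grab_frame("side")["image"][60:420,100:480])
r=R.from_euler('z',YAW)
for th in np.arange(1.7,0,-.2): # side pixel of lip's -y underside corner in the crop
    print(round(th,2),(proj("side",r.apply(np.array([.075-.185*np.cos(th),-.12,.08+.185*np.sin(th)]))+T)[0]-[100,60]).round(),end=' ')
E
python3 look.py s3
```

```text
7.575 [ 0.22 -0.47  0.73]
(array([9.840e+01, 2.000e-01, 2.494e+02]), np.float64(88.0), np.float64(1.0))
1.7 [193. 198.] 1.5 [160. 203.] 1.3 [128. 211.] 1.1 [ 99. 223.] 0.9 [ 75. 238.] 0.7 [ 57. 254.] 0.5 [ 46. 271.] 0.3 [ 41. 288.] 0.1 [ 43. 303.]
```

View pics/s3.png

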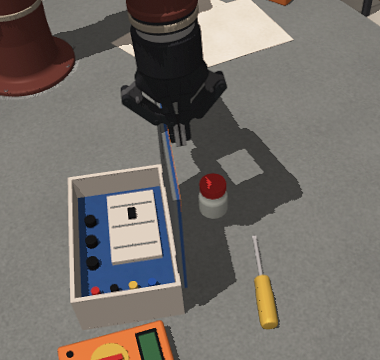

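The cover's free edge corner is at about (176,198) in the crop, which puts the angle near 1.6, and the finger is in contact. I'll push 28 mm more and then raise the hand.

>>> servo_tool(moves=[[[0,-7,0,0,0,0,0],[0,-7,0,0,0,0,0],[0,-7,0,0,0,0,0],[0,-7,0,0,0,0,0]]])

```text
time: 8.12
tool_pos: [0.6047, 0.0214, 0.2487]
tool_rot: [0.003, 0.199, 0.98, 0.017]
contact_force: [0.4, 0.1, -0.4]
gripper_width: -0.004
grasp_force: 0.3
```

```bash
cat >> h.py <<'E'
def catch(th,c=11,h=12,dz=0):
    A=42+30*max(th,0); a=np.radians(A); d=np.array([np.cos(a),-np.sin(a)]); n=np.array([np.sin(a),np.cos(a)])
    t=np.array([75-185*np.cos(th),80+185*np.sin(th)])-h*n+(c-14)*d
    return pose(t[0],0,t[1]+dz,A)
E
python3 look.py s4
python3 - <<'E'
from h import *
c=cur()
l=loc(*c)[0]
rows(c,[(pose(l[0]+3,0,302,88),1),(pose(-22,0,302,82),3),(catch(1.13),2)])
E
```

```text
8.125 [ 0.35  0.11 -0.36]
(array([ 70.8,   0.3, 248.7]), np.float64(88.0), np.float64(1.0))
1.7 [193. 198.] 1.5 [160. 203.] 1.3 [128. 211.] 1.1 [ 99. 223.] 0.9 [ 75. 238.] 0.7 [ 57. 254.] 0.5 [ 46. 271.] 0.3 [ 41. 288.] 0.1 [ 43. 303.] [[0,5,-53,0,0,0,0],[0,-32,-1,-2,0,0,0],[0,-31,-2,-2,0,0,0],[-1,-32,-4,-2,0,0,0],[0,-1,28,-3,0,0,0],[0,-2,27,-3,0,0,0]]
end (array([-16.1,  -0.3, 247.5]), np.float64(76.1), np.float64(1.0))
```

View pics/s4.png

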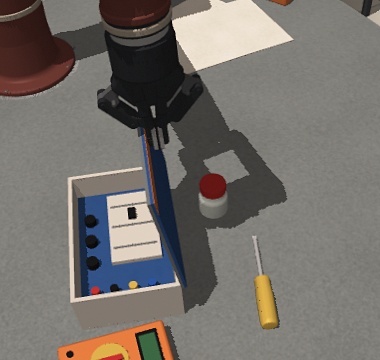

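The lip corner is at about (150,205), so the angle is near 1.44 and the cover is past balance. Next I'll go over the top to the catching pose.

>>> servo_tool(moves=[[[0,5,-53,0,0,0,0],[0,-32,-1,-2,0,0,0],[0,-31,-2,-2,0,0,0],[-1,-32,-4,-2,0,0,0],[0,-1,28,-3,0,0,0],[0,-2,27,-3,0,0,0]]])

```text
time: 8.93
tool_pos: [0.5723, -0.0586, 0.2475]
tool_rot: [0.025, 0.198, 0.973, 0.12]
contact_force: [-0.4, 0.0, -0.0]
gripper_width: -0.005
grasp_force: 0.0
```

```bash
python3 look.py s5
```

```text
8.925 [-0.41  0.02 -0.01]
(array([-15.5,  -0.7, 247.5]), np.float64(75.9), np.float64(1.0))
1.7 [193. 198.] 1.5 [160. 203.] 1.3 [128. 211.] 1.1 [ 99. 223.] 0.9 [ 75. 238.] 0.7 [ 57. 254.] 0.5 [ 46. 271.] 0.3 [ 41. 288.] 0.1 [ 43. 303.]
```

View pics/s5.png

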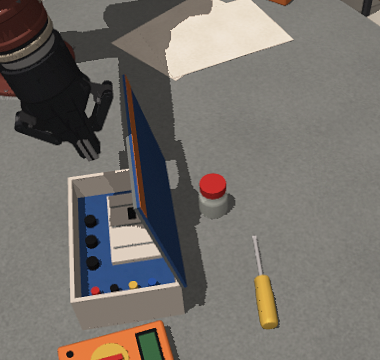

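The lip corner is at about (134,212), so the angle is near 1.33. The finger is in front at (95,155), so I'll wait there for contact.

>>> servo_tool(moves=[[[0,0,0,0,0,0,0],[0,0,0,0,0,0,0],[0,0,0,0,0,0,0],[0,0,0,0,0,0,0],[0,0,0,0,0,0,0],[0,0,0,0,0,0,0],[0,0,0,0,0,0,0],[0,0,0,0,0,0,0],[0,0,0,0,0,0,0],[0,0,0,0,0,0,0],[0,0,0,0,0,0,0],[0,0,0,0,0,0,0]]])

```text
time: 10.48
tool_pos: [0.5723, -0.0578, 0.2476]
tool_rot: [0.024, 0.197, 0.973, 0.119]
contact_force: [-0.6, -0.5, -0.8]
gripper_width: 0.003
grasp_force: 0.2
```

>>> servo_tool(moves=[[[0,0,0,0,0,0,0],[0,0,0,0,0,0,0],[0,0,0,0,0,0,0],[0,0,0,0,0,0,0],[0,0,0,0,0,0,0],[0,0,0,0,0,0,0],[0,0,0,0,0,0,0],[0,0,0,0,0,0,0]]])

```text
time: 11.48
tool_pos: [0.5723, -0.0578, 0.2476]
tool_rot: [0.024, 0.197, 0.973, 0.119]
contact_force: [0.5, -1.0, -0.6]
gripper_width: 0.002
grasp_force: 0.2
```

```bash
python3 look.py s6
```

```text
11.475 [ 0.54 -1.03 -0.58]
(array([-14.8,  -0.4, 247.6]), np.float64(76.0), np.float64(1.0))
1.7 [193. 198.] 1.5 [160. 203.] 1.3 [128. 211.] 1.1 [ 99. 223.] 0.9 [ 75. 238.] 0.7 [ 57. 254.] 0.5 [ 46. 271.] 0.3 [ 41. 288.] 0.1 [ 43. 303.]
```

View pics/s6.png

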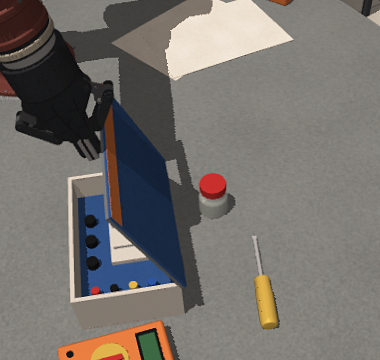

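The lip corner is at about (105,220), so the angle is near 1.14. The cover rests on the finger and the force is about 1.2 N. Now I'll lower it.

```bash
sed -i 's/d=np.round(r.inv().apply(pi-p)\*1000)/d=np.round(r.inv().apply(pi-p)*2000)\/2/; s/\[int(k) for k in d\]/[float(k) for k in d]/' h.py
python3 - <<'E'
from h import *
c=cur(); th=np.r_[np.arange(1.13,.8,-.02)[1:],np.arange(.8,.2,-.03),np.arange(.2,-.061,-.02)]
print(len(th)); 
rows(c,[(catch(t),1) for t in th])
E
```

```text
51
[[0.5,-5.0,1.0,-1,0,0,0],[-0.0,-4.0,1.0,0,0,0,0],[-0.0,-3.5,0.5,-1,0,0,0],[-0.0,-3.5,1.0,-1,0,0,0],[-0.0,-3.5,1.0,0,0,0,0],[-0.0,-4.0,1.0,-1,0,0,0],[-0.0,-3.5,1.5,0,0,0,0],[-0.0,-3.5,1.0,-1,0,0,0],[-0.0,-3.5,1.0,-1,0,0,0],[-0.5,-3.5,1.0,0,0,0,0],[0.0,-4.0,1.5,-1,0,0,0],[0.0,-3.5,1.0,0,0,0,0]]
[[0.0,-3.5,1.5,-1,0,0,0],[0.0,-3.5,1.5,-1,0,0,0],[0.0,-3.5,1.0,0,0,0,0],[0.0,-3.5,1.5,-1,0,0,0],[0.0,-1.5,0.5,0,0,0,0],[0.0,-5.5,2.5,-1,0,0,0],[0.0,-5.0,2.0,-1,0,0,0],[0.0,-5.5,2.5,-1,0,0,0],[0.0,-5.0,2.5,-1,0,0,0],[0.0,-5.0,2.5,-1,0,0,0],[0.0,-5.0,2.5,0,0,0,0],[0.0,-5.0,2.5,-1,0,0,0]]
[[0.0,-5.0,2.5,-1,0,0,0],[0.0,-5.0,3.0,-1,0,0,0],[0.0,-5.0,2.5,-1,0,0,0],[0.0,-5.0,3.0,-1,0,0,0],[0.0,-5.0,3.0,-1,0,0,0],[-0.0,-4.5,3.0,-1,0,0,0],[-0.0,-5.0,3.0,-1,0,0,0],[-0.0,-4.5,3.5,-1,0,0,0],[-0.0,-5.0,3.0,0,0,0,0],[-0.0,-4.5,3.5,-1,0,0,0],[-0.0,-4.5,3.5,-1,0,0,0],[-0.0,-4.5,3.0,-1,0,0,0]]
[[-0.0,-4.5,3.5,-1,0,0,0],[-0.0,-0.0,0.0,0,0,0,0],[-0.0,-3.0,2.5,-1,0,0,0],[-0.0,-3.0,2.5,0,0,0,0],[-0.0,-3.0,2.5,-1,0,0,0],[-0.0,-3.0,2.5,0,0,0,0],[-0.0,-3.0,2.5,-1,0,0,0],[-0.0,-2.5,2.5,-1,0,0,0],[-0.0,-3.0,2.5,0,0,0,0],[-0.0,-3.0,2.5,-1,0,0,0],[-0.0,-2.5,2.5,0,0,0,0],[-0.0,-3.0,2.5,-1,0,0,0]]
[[-0.0,-2.5,2.5,0,0,0,0],[-0.0,-3.0,2.5,0,0,0,0],[-0.0,-2.5,2.5,0,0,0,0]]
end (array([-1.201e+02,  1.000e-01,  6.210e+01]), np.float64(42.0), np.float64(1.0))
```

>>> servo_tool(moves=[[[0,-4,1,-1,0,0,0],[0,-4,1,0,0,0,0],[0,-3.5,0.5,-1,0,0,0],[0,-3.5,1,-1,0,0,0],[0,-3.5,1,0,0,0,0],[0,-4,1,-1,0,0,0],[0,-3.5,1.5,0,0,0,0],[0,-3.5,1,-1,0,0,0],[0,-3.5,1,-1,0,0,0],[0,-3.5,1,0,0,0,0],[0,-4,1.5,-1,0,0,0],[0,-3.5,1,0,0,0,0]]])

```text
time: 13.02
tool_pos: [0.5573, -0.0933, 0.2223]
tool_rot: [0.036, 0.196, 0.964, 0.179]
contact_force: [0.2, -0.3, -0.5]
gripper_width: 0.003
grasp_force: 0.2
```

>>> servo_tool(moves=[[[0,-3.5,1.5,-1,0,0,0],[0,-3.5,1.5,-1,0,0,0],[0,-3.5,1,0,0,0,0],[0,-3.5,1.5,-1,0,0,0],[0,-2.5,0.5,0,0,0,0],[0,-5.5,2.5,-1,0,0,0],[0,-5,2,-1,0,0,0],[0,-5.5,2.5,-1,0,0,0],[0,-5,2.5,-1,0,0,0],[0,-5,2.5,-1,0,0,0],[0,-5,2.5,0,0,0,0],[0,-5,2.5,-1,0,0,0]]])

```text
time: 14.52
tool_pos: [0.5428, -0.1274, 0.1792]
tool_rot: [0.052, 0.192, 0.947, 0.254]
contact_force: [-0.8, -1.8, 0.6]
gripper_width: 0.002
grasp_force: 0.5
```

```bash
python3 look.py s7
python3 - <<'E'
from h import *
c=cur(); th=np.r_[np.arange(.6,.2,-.03),np.arange(.2,-.061,-.02)]
for t in(.66,.63,.6,.57,.54): print(t,loc(*catch(t)))
E
```

```text
14.525 [-0.78 -1.85  0.56]
(array([-90.4,  -0. , 179.2]), np.float64(60.0), np.float64(1.0))
1.7 [193. 198.] 1.5 [160. 203.] 1.3 [128. 211.] 1.1 [ 99. 223.] 0.9 [ 75. 238.] 0.7 [ 57. 254.] 0.5 [ 46. 271.] 0.3 [ 41. 288.] 0.1 [ 43. 303.] 0.66 (array([-83.1,   0. , 190.4]), np.float64(61.8), np.float64(1.0))
0.63 (array([-86.4,   0. , 185.8]), np.float64(60.9), np.float64(1.0))
0.6 (array([-89.6,  -0. , 181.1]), np.float64(60.0), np.float64(1.0))
0.57 (array([-92.6,   0. , 176.2]), np.float64(59.1), np.float64(1.0))
0.54 (array([-95.5,  -0. , 171.3]), np.float64(58.2), np.float64(1.0))
```

View pics/s7.png

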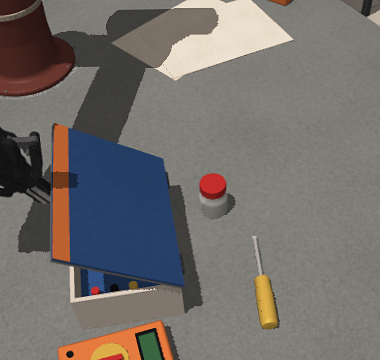

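The lip corner is at about (52,263), so the angle is near 0.6 and the cover is riding on the finger as planned. I'll continue.

>>> servo_tool(moves=[[[0,-5,2.5,-1,0,0,0],[0,-5,3,-1,0,0,0],[0,-5,2.5,-1,0,0,0],[0,-5,3,-1,0,0,0],[0,-5,3,-1,0,0,0],[0,-4.5,3,-1,0,0,0],[0,-5,3,-1,0,0,0],[0,-4.5,3.5,-1,0,0,0],[0,-5,3,0,0,0,0],[0,-4.5,3.5,-1,0,0,0],[0,-4.5,3.5,-1,0,0,0],[0,-4,3,-1,0,0,0]]])

```text
time: 16.08
tool_pos: [0.533, -0.151, 0.1166]
tool_rot: [0.07, 0.186, 0.918, 0.344]
contact_force: [-0.0, -2.3, -0.2]
gripper_width: -0.0
grasp_force: 1.2
```

>>> servo_tool(moves=[[[0,-3,2.5,-1,0,0,0],[0,-2.5,2,0,0,0,0],[0,-3,2,-1,0,0,0],[0,-3,2.5,0,0,0,0],[0,-3,2.5,-1,0,0,0],[0,-3,2.5,0,0,0,0],[0,-3,2.5,-1,0,0,0],[0,-2.5,2.5,-1,0,0,0]]])

```text
time: 17.08
tool_pos: [0.5315, -0.1545, 0.0871]
tool_rot: [0.078, 0.183, 0.902, 0.383]
contact_force: [-2.1, -5.1, -0.8]
gripper_width: -0.001
grasp_force: 2.2
```

```bash
python3 look.py s8
python3 - <<'E'
from h import *
for t in(.12,.1,.08,.06,.04,.0): print(t,loc(*catch(t)))
rows(cur(),[(catch(t),1) for t in np.arange(.06,-.061,-.02)]+[(pose(-125,0,46,42),2),(pose(-190,0,80,42),4),(pose(-320,0,180,45),5)])
E
```

```text
17.075 [-2.07 -5.12 -0.77]
(array([-1.198e+02, -1.000e-01,  8.710e+01]), np.float64(44.0), np.float64(1.0))
1.7 [193. 198.] 1.5 [160. 203.] 1.3 [128. 211.] 1.1 [ 99. 223.] 0.9 [ 75. 238.] 0.7 [ 57. 254.] 0.5 [ 46. 271.] 0.3 [ 41. 288.] 0.1 [ 43. 303.] 0.12 (array([-119.3,    0. ,   95.9]), np.float64(45.6), np.float64(1.0))
0.1 (array([-119.7,   -0. ,   92.1]), np.float64(45.0), np.float64(1.0))
0.08 (array([-119.9,    0. ,   88.3]), np.float64(44.4), np.float64(1.0))
0.06 (array([-120.1,   -0. ,   84.5]), np.float64(43.8), np.float64(1.0))
0.04 (array([-120.3,   -0. ,   80.7]), np.float64(43.2), np.float64(1.0))
0.0 (array([-120.3,   -0. ,   73.1]), np.float64(42.0), np.float64(1.0))
[[-0.0,-1.5,1.0,0,0,0,0],[-0.0,-3.0,2.5,-1,0,0,0],[-0.0,-2.5,2.5,0,0,0,0],[-0.0,-3.0,3.0,-1,0,0,0],[-0.0,-2.5,2.5,0,0,0,0],[-0.0,-3.0,2.5,0,0,0,0],[-0.0,-2.5,2.5,0,0,0,0],[-0.0,-7.5,3.5,0,0,0,0],[-0.5,-7.5,3.5,0,0,0,0],[-0.0,-4.5,-18.0,0,0,0,0],[-0.0,-4.5,-17.5,0,0,0,0],[-0.0,-5.0,-18.0,0,0,0,0]]
[[-0.0,-4.5,-17.5,0,0,0,0],[-0.0,-2.5,-33.0,1,0,0,0],[-0.5,-3.0,-32.5,0,0,0,0],[0.0,-3.0,-32.5,1,0,0,0],[-0.0,-3.5,-33.0,0,0,0,0],[-0.0,-4.0,-32.5,1,0,0,0]]
end (array([-3.202e+02,  2.000e-01,  1.799e+02]), np.float64(44.9), np.float64(1.0))
```

View pics/s8.png

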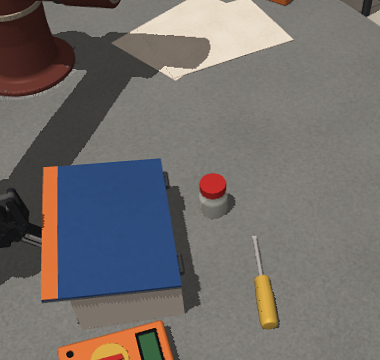

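The lip corner is at about (42,300), so the angle is near 0.1 and the finger is under the strip at (38,238). The horizontal force has grown to 5 N, so I'll ease the finger back along its own normal. From here I'll measure the strip numerically, since the ten views are used up.

```bash
cat > meas.py <<'E'
import sys
from h import *
def strip(im):
    h=cv2.cvtColor(im,cv2.COLOR_BGR2HSV); m=cv2.inRange(h,(5,120,90),(20,255,255)); m[:,80:]=0; m[310:]=0
    n,l,s,_=cv2.connectedComponentsWithStats(m); k=1+np.argmax(s[1:,4]); ys,xs=np.where(l==k)
    b=ys.max(); return b, xs[ys>=b-3].min(), ys.min(), xs.min(), s[k,4]
def pred(th):
    P=[[.075-.185*np.cos(th)+k*np.sin(th),y,.08+.185*np.sin(th)+k*np.cos(th)] for k in(0,.008) for y in(-.12,.12)]
    return (proj("side",R.from_euler('z',YAW).apply(P)+T)-[100,60]).round(1).tolist()
if __name__=="__main__":
    if sys.argv[1]=="cal":
        for f in("s7","s8"): print(f,strip(cv2.imread(f"pics/{f}.png")))
        for th in(.6,.2,.15,.12,.1,.07,.03,0): print(th,pred(th))
    else:
        from plant import manip
        s=manip.state(); print(s["time"],s["contact_force"].round(2)); c=cur(s); print(loc(*c))
        print(strip(manip.grab_frame("side")["image"][60:420,100:480]))
E
python3 meas.py cal
```

```text
s7 (np.int64(261), np.int64(53), np.int64(123), np.int64(52), np.int32(2104))
s8 (np.int64(299), np.int64(41), np.int64(166), np.int64(41), np.int32(2088))
0.6 [[50.4, 262.8], [51.7, 127.6], [52.9, 259.2], [53.8, 123.9]]
0.2 [[41.2, 295.5], [43.2, 162.3], [40.8, 292.2], [43.0, 158.7]]
0.15 [[41.7, 299.3], [43.6, 166.5], [41.1, 296.0], [43.1, 162.9]]
0.12 [[42.3, 301.5], [43.9, 169.0], [41.4, 298.3], [43.3, 165.4]]
0.1 [[42.7, 303.0], [44.2, 170.6], [41.7, 299.8], [43.5, 167.1]]
0.07 [[43.4, 305.1], [44.8, 173.0], [42.3, 302.0], [43.9, 169.6]]
0.03 [[44.5, 307.9], [45.6, 176.2], [43.2, 304.9], [44.6, 172.8]]
0 [[45.5, 310.0], [46.4, 178.6], [44.0, 307.0], [45.2, 175.2]]
```

>>> servo_tool(moves=[[[0,-2,0,0,0,0,0],[0,-2,0,0,0,0,0],[0,0,0,0,0,0,0]]])

```text
time: 17.5
tool_pos: [0.5302, -0.1563, 0.0842]
tool_rot: [0.077, 0.183, 0.902, 0.383]
contact_force: [0.6, -0.8, -1.3]
gripper_width: -0.002
grasp_force: 0.5
```

```bash
python3 meas.py m
```

```text
17.5 [ 0.64 -0.76 -1.31]
(array([-121.9,    0.5,   84.2]), np.float64(44.0), np.float64(1.0))
(np.int64(301), np.int64(41), np.int64(168), np.int64(41), np.int32(2109))
```

>>> servo_tool(moves=[[[0,-2.5,1,0,0,0,0],[0,-2.5,1,0,0,0,0],[0,-2.5,1,0,0,0,0],[0,0,0,0,0,0,0]]])

```text
time: 18.05
tool_pos: [0.5292, -0.1596, 0.0769]
tool_rot: [0.078, 0.183, 0.902, 0.383]
contact_force: [-0.2, 0.1, 0.3]
gripper_width: 0.002
grasp_force: 0.0
```

```bash
python3 meas.py m
```

```text
18.05 [-0.2   0.13  0.31]
(array([-1.254e+02,  1.000e-01,  7.690e+01]), np.float64(44.0), np.float64(1.0))
(np.int64(306), np.int64(43), np.int64(172), np.int64(43), np.int32(2053))
```

>>> servo_tool(moves=[[[0,-2,0.5,0,0,0,0],[0,-2,0.5,0,0,0,0],[0,-2,0.5,0,0,0,0],[0,-2,0.5,0,0,0,0],[0,0,0,0,0,0,0]]])

```text
time: 18.73
tool_pos: [0.5275, -0.1634, 0.0697]
tool_rot: [0.078, 0.183, 0.902, 0.383]
contact_force: [0.5, -0.2, 0.3]
gripper_width: -0.004
grasp_force: 0.0
```

```bash
python3 meas.py m
```

```text
18.725 [ 0.54 -0.2   0.32]
(array([-129.6,    0.2,   69.7]), np.float64(44.0), np.float64(1.0))
(np.int64(306), np.int64(43), np.int64(172), np.int64(43), np.int32(2047))
```

>>> servo_tool(moves=[[[0,-3,0,0,0,0,0],[0,-4,-10,0,0,0,0],[0,-4,-18,0,0,0,0],[0,-2,-25,0,0,0,0],[0,0,-30,0,0,0,0],[0,0,-30,0,0,0,0],[0,0,-30,0,0,0,0],[0,0,0,0,0,0,0],[0,0,0,0,0,0,0]]])

```text
time: 19.9
tool_pos: [0.4837, -0.2664, 0.1594]
tool_rot: [0.078, 0.183, 0.902, 0.383]
contact_force: [-0.1, 1.0, -0.4]
gripper_width: 0.0
grasp_force: 0.0
```

```bash
python3 meas.py m
python3 - <<'E'
from h import *
from meas import strip
from plant import manip
a=cv2.imread("pics/side0.png"); b=manip.grab_frame("side")["image"]
for n,(x0,y0,x1,y1) in dict(meter=(150,375,285,475),jar=(305,225,335,285),drv=(345,290,385,392)).items():
    print(n,np.abs(a[y0:y1,x0:x1].astype(int)-b[y0:y1,x0:x1]).max(2).__gt__(60).mean().round(3))
E
```

```text
19.9 [-0.12  0.96 -0.45]
(array([-241.4,    1. ,  159.4]), np.float64(44.0), np.float64(1.0))
(np.int64(306), np.int64(43), np.int64(173), np.int64(43), np.int32(2020))
meter 0.002
jar 0.454
drv 0.048
```

```bash
python3 -c "
from plant import manip
print(manip.job_done())"
```

```text
the job is handed in; nothing more can be done
None
```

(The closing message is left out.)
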